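# Open the specimen case with a spatula and hold the magnifier over the crystal

## Robot

A 6-joint arm with a two-finger parallel gripper is mounted at the origin on the work surface. World frame = base frame: x ahead of the robot, y to its left, z up, the work surface at z = 0. Lengths are in m, angles in rad, forces in N, time in s.
With the tool pointing down it reaches from about 0.35 to 0.775 m from the base axis. Payload 5.5 kg.
Tool frame: the origin (TCP) lies between the finger pads; the fingertips stand 17 mm ahead of it and the grasp point (between the pads) lies 2 mm behind it (env.finger_overhang is the distance from the TCP to the fingertips, in m); z points along the fingers, y is the line along which they close (so a half turn about z gives the same grasp; the last joint's range is limited). The gripper opens to 85 mm and grips with 20 to 120 N. Pads are 22 mm wide; open, the fingers measure 114 mm over their backs; the gripper's body (76 mm by 85 mm) begins 54 mm behind the grasp point. The pads swing forward as they close: fully open they stand 13 mm farther back than shut.
Start: joints at [-1.355, 0.313, 0.046, 1.304, 0, 1.431], TCP at [0.2, -0.539, 0.248] pointing down, gripper open.
Joint ranges: [-2.76, 2.76], [-0.86, 1.69], [-1.03, 1.26], [-2.2, 2.34], [-1.47, 1.5], [-3.14, 3.14]. Speed limits (rad/s): [2.57, 2.57, 3.14, 3.14, 3.14, 3.14].

## Interface

Orientations are given as a unit quaternion [w, x, y, z].
In Python, from workcell import env gives the robot as it stands. The module is installed in compiled form; this text tells all that it offers.
- The arm moves only by the shell command python3 -m pendant 'ROWS' [FORCE]. ROWS is JSON, a list of rows, each a list of 5 numbers: the gripper's target within -1 to 1 (fully open at 1, half-way at 0, shut at -1), then the shift along the tool's x, y, z in m, then the turn about the tool's z in rad. A call has 1 to 8 rows; each row shifts and turns the commanded pose from where the row before left it, along the tool's axes as they then stand; what a row does not reach is not made up. A row lasts 1/8 s, in which the tool goes at most 62.5 mm and 10.7 degrees, less where a joint would pass 70% of its speed; a pose out of reach is approached as far as the arm can. A call with a gripper value outside its range is refused whole. The fingers move at their own pace and stop on an object; FORCE is the grip in N (left out, the last holds). Time passes only in rows, so rows that do not move let the fingers close. It gives the time, the measured TCP pose, the force, the opening and the grip force at its end, in the units of the state.
- env.get_state(): the state, without advancing time (a new reading comes with each control period).
- env.read_camera(name): name is "scene" or "top" or "wrist"; returns the picture (400x640x3 uint8, red, green, blue); there is no depth.
- env.calibration(name): a dict with "K" (3x3 intrinsics, pixels), "T" (4x4, takes a point from camera to world coordinates); the wrist camera has in their place "tool_from_camera" (4x4, takes a point from camera to tool coordinates, whose origin is the TCP and whose axes are the flange's). Camera axes: x right, y down, z forward; pixel columns grow to the right and rows downward; lengths in m; the calibration is good to about 2 mm. A picture is of the moment at which its call begins: read the wrist's pose just before it. calibration takes no time and is no camera call.
- env.hand_in(): hands the job in; it is judged then, once.
Trained networks look in the newest picture that a camera, given by its name, has taken for a name from the list of things; names that differ only in an ending like _2 or _b are one class to them, and where a whole thing is asked for, a point or a joint stands for the part that bears it (a point fixed in the world has none). Each returns a list of dicts, best first, with "score" (0 to 1); they miss things now and then, are a little off and sometimes report something else, mostly with a low value. They report only what shows in the picture. A call takes as long as a camera call. They do not tell look-alikes from the thing itself.
- env.recognise(camera, label): "centre" ([column, row] in pixels, amid what is visible of it).
The state is a dict: "clock": time; "joint_pos": joint angles; "qvel": joint speeds; "tau": joint torques, N m; "tcp_pos": TCP position; "orientation": TCP orientation; "wrist_force": force on the tool from outside, world axes, zero at the start; "ft_torque": the same for the moment, N m; "finger_gap": finger opening in m; "grip_force": force on a finger pad.
Only numpy, scipy, OpenCV 4.12 (cv2) and the standard library are available. Lean on these libraries where they do the work, as an engineer would, in place of code of your own. Each camera call takes 0.05 s, during which the arm holds its last target. There are 200 camera calls.

## Task

With the spatula's blade in the thumb notch, lever up the lid of the flat wooden specimen case and swing it past upright so that it stays open, then lay the spatula down on the bench. Pick up the magnifying glass, carry it clear of the glassware and finish still holding it level above the crystal made of cubes (not the round pebble), the lens centred on it with about 3 cm of air between them. Do not touch the case with the hand, keep the magnifier from touching the case and the minerals, and leave the minerals, tube rack, can and beaker undisturbed.

Things in the scene. Friction and masses are not known exactly. Their poses are not given: they have to be found in the camera images.
- case: Flat hinged specimen case of pale wood, fixed to the bench, 160 (x) x 104 (y) x 42 mm high closed: base 34 mm high with 8 mm walls, flush lid 8 mm thick on top. Origin: centre of its underside; z up. Its hinge runs along the back edge (its own -y side), its front with the thumb notch faces its own +y. Inside are two open wells side by side along x, centred 38 mm either side of the middle (floor at 9 mm), parted by a low divider (top at 19 mm)
- case_notch (a point): middle of the thumb notch's opening in the case's front face, directly under the lid's front edge; its axes are the case's. The notch is a slot right through the 8 mm front wall, 44 mm wide (x) and 12 mm high: from 6 mm below this point up to the lid's underside, 6 mm above it
- case_hinge (a point): middle of the hinge line, at the back edge (-y) of the case's base, 34 mm above the bench, level with the underside of the closed lid; the lid turns about the case's x axis through this point
- case_lid (a joint): angle of the lid (160 x 104 x 8 mm, 65 to 110 g, turns freely): 0 closed, 1.57 upright, 1.92 fully open at its stop; front edge 104 mm from the hinge. Left below about 1.5 it falls shut, beyond that it falls back open to its stop
- spatula: laboratory spatula, about 70 g, 183 mm long, lying flat on the bench. Origin: under the joint of handle and blade, on the bench; its z is up, its +y runs along the handle, its -y along the blade
- spatula_grip (a point): point on the spatula's centre line in the wooden handle, near the balance point, 22 mm behind the joint of handle and blade and 7 mm above the bench; axes of the spatula. The handle is 17 mm wide (x), 14 mm thick (z) and 100 mm long, from 22 mm ahead of this point (-y) to 78 mm behind it
- spatula_tip (a point): rounded end of the steel blade, 105 mm ahead (-y) of spatula_grip and at the same height; axes of the spatula. The blade is 18 mm wide, 2 mm thick and 83 mm long, stiff, in the middle of the handle's thickness
- magnifier: hand magnifier, 90 to 140 g, lying flat on the bench: metal rim with a clear lens, and a grey handle. Origin: under the end of the handle next to the rim, on the bench; z up, +y along the handle away from the lens
- magnifier_grip (a point): point inside the magnifier's handle, 75 mm (+y) from the lens centre, 6 mm above the bench; axes of the magnifier. The handle is 18 mm wide (x), 12 mm thick (z) and 98 mm long, from 28 mm before this point to 70 mm beyond it
- magnifier_lens (a point): centre of the lens, half-way through its rim (74 mm across, 12 mm thick, so the underside is 6 mm below this point); axes of the magnifier, z square to the lens
- crystal_mid (a point): centre of the crystal, a dull metallic mineral of intergrown cubes about 28 mm across and 18 mm high (its top is 9 mm above this point), lying in one of the case's two wells, 35 g; z up
- crystal: the same crystal; origin at the centre of its underside
- pebble_mid (a point): centre of the pebble, a round smooth stone 30 mm across and 14 mm high, lying in the other well; bystander
- pebble: the same pebble; origin at the centre of its underside
- tube_rack: loose white test tube rack with four glass tubes, 210 (x) x 56 (y) mm, tubes reaching 88 mm above the bench; origin at the centre of its underside; bystander and obstacle between the tools and the case
- drink_can: plain aluminium drink can, 66 mm diameter, 122 mm high, standing; origin at the centre of its underside; bystander
- beaker: small glass beaker, 50 mm diameter, 68 mm high, standing; origin at the centre of its underside; bystander
Things that resemble listed ones, but are neither listed nor needed, are in the scene too. Several things look just like the spatula: the one meant starts farthest to the robot's left.

How it is judged:
By the outcome, as a careful person would: the job done as asked, in the order asked, and still so for the second after the job is handed in, while the arm keeps its last pose, push and grip.
It also fails if it takes over 67 s, if anything falls off the work surface, if the arm or the gripper's body presses on something with over 40 N, if the wrist force passes 120 N, or if a joint passes its speed limit or range.

## Working session

There is one attempt and no reset: what is moved stays moved. The work goes in short steps, Python scripts to look and compute and a shell command to move; the robot and the scene stay as the last step left them, time stands still between calls to the robot, and variables do not carry over. Pictures are saved under pics/ and viewed, at most 10 in all, crops included, and the job is handed in when it is done.

```bash
mkdir -p pics
cat > h.py <<'E'
from workcell import env
import numpy as np, cv2
def ray(cam,px):
    c=env.calibration(cam);K=np.array(c["K"]);T=np.array(c["T"]) if "T" in c else tool()@np.array(c["tool_from_camera"])
    d=T[:3,:3]@np.linalg.solve(K,[px[0],px[1],1.]);return T[:3,3],d
def tool():
    from scipy.spatial.transform import Rotation as R
    s=env.get_state();q=s["orientation"];T=np.eye(4);T[:3,:3]=R.from_quat([q[1],q[2],q[3],q[0]]).as_matrix();T[:3,3]=s["tcp_pos"];return T
def at(cam,px,z):
    o,d=ray(cam,px);return o+d*(z-o[2])/d[2]
def proj(cam,p):
    c=env.calibration(cam);K=np.array(c["K"]);T=np.array(c["T"]) if "T" in c else tool()@np.array(c["tool_from_camera"])
    q=K@(np.linalg.inv(T)@np.append(p,1))[:3];return q[:2]/q[2]
E
python3 - <<'E'
from h import *
np.set_printoptions(precision=3,suppress=True)
for c in("top","scene"):
    im=env.read_camera(c);cv2.imwrite(f"pics/{c}0.png",im[:,:,::-1])
    for l in("case","case_notch","spatula","spatula_grip","spatula_tip","magnifier","magnifier_lens","crystal","tube_rack","drink_can","beaker"):
        print(c,l,[(round(r["score"],2),np.round(r["centre"]),at(c,r["centre"],0.01)[:2]) for r in env.recognise(c,l)[:4]])
print(env.get_state()); print(env.calibration("wrist"))
E
```

```text
top case [(0.76, array([430., 230.]), array([ 0.479, -0.27 ]))]
top case_notch [(0.7, array([433., 228.]), array([ 0.484, -0.277]))]
top spatula [(0.85, array([194., 186.]), array([0.574, 0.301])), (0.77, array([363., 289.]), array([ 0.337, -0.108]))]
top spatula_grip [(0.96, array([362., 290.]), array([ 0.335, -0.106])), (0.95, array([198., 190.]), array([0.564, 0.292]))]
top spatula_tip [(0.6, array([366., 293.]), array([ 0.329, -0.114])), (0.57, array([198., 187.]), array([0.572, 0.292]))]
top magnifier [(0.88, array([206., 248.]), array([0.426, 0.263]))]
top magnifier_lens [(0.85, array([206., 252.]), array([0.417, 0.262])), (0.63, array([347., 117.]), array([ 0.757, -0.068]))]
top crystal [(0.37, array([293., 207.]), array([0.526, 0.06 ]))]
top tube_rack [(0.81, array([292., 207.]), array([0.528, 0.063]))]
top drink_can [(0.7, array([349., 116.]), array([ 0.761, -0.072]))]
top beaker [(0.65, array([270., 114.]), array([0.762, 0.127])), (0.52, array([197., 186.]), array([0.574, 0.296]))]
scene case [(0.76, array([284., 175.]), array([ 0.458, -0.284]))]
scene case_notch [(0.87, ar
[... 898 characters left out ...]
304,  0.   ,  1.431]), 'qvel': array([-0.   , -0.   , -0.001, -0.002, -0.   ,  0.001]), 'tau': array([  0.   , -48.048,  29.881,   0.001,  -0.   ,   0.   ]), 'tcp_pos': array([ 0.2  , -0.539,  0.248]), 'orientation': array([0.   , 0.984, 0.177, 0.   ]), 'wrist_force': array([-0.109, -0.202, -0.417]), 'ft_torque': array([0.018, 0.003, 0.021]), 'grip_force': 0.0, 'finger_gap': 0.08570770180854503}
{'K': array([[297.962,   0.   , 321.648],
       [  0.   , 297.962, 199.387],
       [  0.   ,   0.   ,   1.   ]]), 'tool_from_camera': array([[-0.001, -0.96 , -0.279,  0.071],
       [ 1.   , -0.001,  0.   ,  0.001],
       [-0.   , -0.279,  0.96 , -0.125],
       [ 0.   ,  0.   ,  0.   ,  1.   ]])}
```

View pics/top0.png

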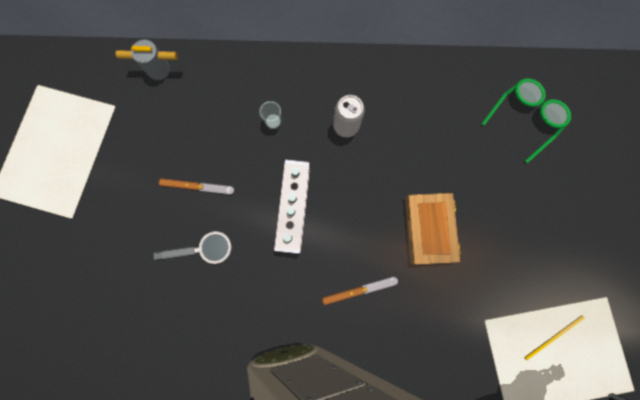

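View pics/scene0.png

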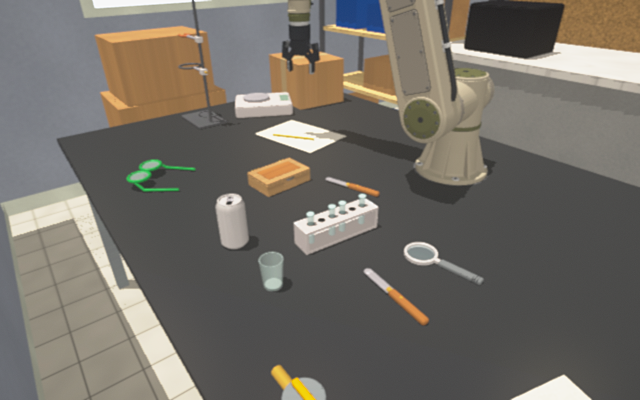

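Spatula candidates in the top picture are (194,186), y≈+0.30, and (362,290), y≈−0.11. The yellow tool at (145,50) is not a spatula. I choose (194,186), the farthest left. The magnifier is at (206,248). The case is at (432,229), with its hinge marks on the right (−y) side, so the notch faces +y.

```bash
python3 - <<'E'
from h import *
np.set_printoptions(precision=4,suppress=True)
im=cv2.imread("pics/top0.png")
a=cv2.resize(im[165:275,140:245],None,fx=3.8,fy=3.8,interpolation=cv2.INTER_CUBIC);b=cv2.resize(im[180:280,395:475],None,fx=4.18,fy=4.18,interpolation=cv2.INTER_CUBIC)
cv2.imwrite("pics/crop0.png",np.hstack([a,b[:a.shape[0]]]))
g=im.max(2)
def seg(x0,y0,x1,y1,z,th=55):
    m=(g[y0:y1,x0:x1]>th).astype(np.uint8);n,l,s,c=cv2.connectedComponentsWithStats(m);k=1+s[1:,4].argmax()
    ys,xs=np.where(l==k);P=np.array([at("top",(x+x0,y+y0),z)[:2] for x,y in zip(xs,ys)])
    mu=P.mean(0);u=np.linalg.svd(P-mu,full_matrices=False)[2][0];u=u*np.sign(u[1]);t=(P-mu)@u
    r=cv2.minAreaRect(P.astype(np.float32)*1000);print(s[k,4],"mid",mu,"dir",u,"ends",mu+u*t.min(),mu+u*t.max(),"yaw",np.degrees(np.arctan2(u[1],u[0])),"rect",r)
seg(150,170,242,202,.007); seg(145,225,240,272,.006); seg(395,185,475,275,.04,70)
E
python3 -m pendant '[[1,0,0,0,-0.185],[1,0,0,0,-0.185],[1,0,0,0,-0.185],[1,0,0,0,-0.185],[1,0,0,0,-0.185],[1,0,0,0,-0.185],[1,0,0,0,-0.185],[1,0,0,0,-0.185]]'
```

```text
2573 mid [0.5736 0.3002] dir [-0.0007  1.    ] ends [0.5737 0.1872] [0.5736 0.4138] yaw 90.04203072408039 rect ((575.4174194335938, 300.4676818847656), (76.98393249511719, 224.9693145751953), 1.2940819263458252)
clock: 2.2
tcp_pos: [0.2003, -0.5391, 0.2483]
orientation: [0.0, 0.605, 0.796, -0.0]
wrist_force: [0.4, -0.4, -0.0]
finger_gap: 0.0855
grip_force: 0.0Traceback (most recent call last):
  File "<stdin>", line 12, in <module>
  File "<stdin>", line 9, in seg
  File "h.py", line 10, in at
    o,d=ray(cam,px);return o+d*(z-o[2])/d[2]
        ~~~^^^^^^^^
  File "h.py", line 4, in ray
    c=env.calibration(cam);K=np.array(c["K"]);T=np.array(c["T"]) if "T" in c else tool()@np.array(c["tool_from_camera"])
ValueError: time passes only in moves, steps and waits
```

View pics/crop0.png

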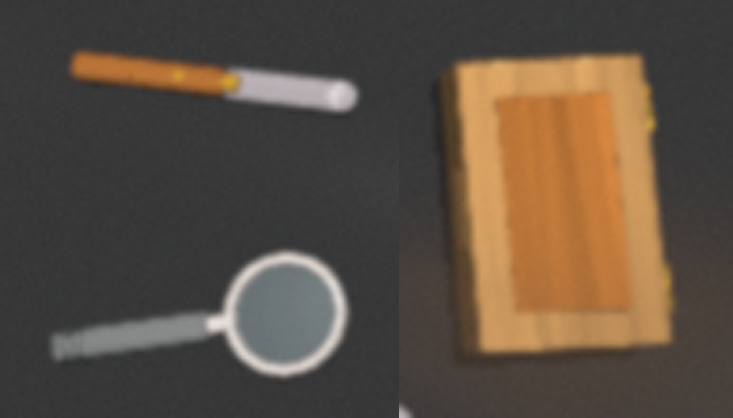

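The crop shows the chosen spatula with its handle end at px (159,182) and tip at (234,190). The magnifier lens is at (215,247) with its handle to the left, and the lid top corners are visible on the case with brass hinges on the right.

```bash
sed -i 's/^import numpy.*/&\nimport functools\n@functools.lru_cache\ndef cal(c): return env.calibration(c)/; s/c=env.calibration(cam)/c=cal(cam)/' h.py
python3 - <<'E'
from h import *
np.set_printoptions(precision=4,suppress=True)
f=lambda x,y:(140+x/3.8,165+y/3.8); g=lambda x,y:(395+(x-399)/4.18,180+y/4.18)
A=at("top",f(72,65),.007);B=at("top",f(357,96),.007);u=(B-A)/np.linalg.norm(B-A)
print("spat",A,B,np.linalg.norm(B-A),"grip",B-u*.105,"joint",at("top",f(230,82),.007),"yaw",np.arctan2(u[1],u[0]))
L=at("top",f(286,313),.006);H=at("top",f(52,347),.006);v=(L-H)/np.linalg.norm(L-H)
print("mag",L,H,np.linalg.norm(L-H),"grip",L-v*.075,"yaw",np.arctan2(v[1],v[0]))
C=np.array([at("top",g(*p),.042)for p in[(455,62),(642,55),(672,343),(480,353)]]);print(C,C.mean(0))
e=(C[1]-C[2])+(C[0]-C[3]);print("case x yaw",np.arctan2(e[1],e[0]),[np.linalg.norm(C[i]-C[i-1]) for i in range(4)])
E
python3 -m pendant '[[1,0,0,0,-0.185],[1,0,0,0,-0.185],[1,0,0,0,-0.185],[1,0,0,0,-0.185],[1,0,0,0,-0.185],[1,0,0,0,-0.185],[1,0,0,0,-0.185],[1,0,0,0,-0.185]]'
```

```text
spat [0.5816 0.3893 0.007 ] [0.5655 0.2057 0.007 ] 0.18431858119280636 grip [0.5747 0.3103 0.007 ] joint [0.5728 0.2874 0.007 ] yaw -1.6584674212874158
mag [0.4269 0.2424 0.006 ] [0.4028 0.3864 0.006 ] 0.1459746203342452 grip [0.4145 0.3164 0.006 ] yaw -1.4050991127362817
[[ 0.5573 -0.2103  0.042 ]
 [ 0.5636 -0.3154  0.042 ]
 [ 0.4045 -0.3261  0.042 ]
 [ 0.3969 -0.2213  0.042 ]] [ 0.4806 -0.2683  0.042 ]
case x yaw 0.06745735350687568 [np.float64(0.1608189797617234), np.float64(0.10525532702344109), np.float64(0.1595436142467195), np.float64(0.10511996771861569)]
clock: 3.2
tcp_pos: [0.2003, -0.539, 0.2483]
orientation: [-0.0, -0.09, 0.996, -0.0]
wrist_force: [-0.2, -0.7, -0.5]
finger_gap: 0.0853
grip_force: 0.0
```

```bash
python3 -m pendant '[[1,-0.0326,0.048,0,0],[1,-0.0326,0.048,0,0],[1,-0.0326,0.048,0,0],[1,-0.0326,0.048,0,0],[1,-0.0326,0.048,0,0],[1,-0.0326,0.048,0,0],[1,-0.0326,0.048,0,0],[1,-0.0326,0.048,0,0]]' && python3 -m pendant '[[1,-0.0326,0.048,0,0],[1,-0.0326,0.048,0,0],[1,-0.0326,0.048,0,0],[1,-0.0326,0.048,0,0],[1,-0.0326,0.048,0,0],[1,-0.0326,0.048,0,0],[1,-0.0326,0.048,0,0],[1,-0.0326,0.048,0,0]]' && python3 -m pendant '[[1,0,0,0.01,-0.185],[1,0,0,0.01,-0.185],[1,0,0,0.01,-0.185],[1,0,0,0.01,-0.185],[1,0,0,0.01,-0.185],[1,0,0,0.01,-0.185],[1,0,0,0.01,-0.185],[1,0,0,0,0]]'
python3 - <<'E'
from h import *
print(env.get_state()["joint_pos"]);T=tool();print(T)
im=env.read_camera("wrist");cv2.imwrite("pics/w1.png",im[:,:,::-1])
for l in("spatula_grip","spatula_tip","spatula"):print(l,[(r["score"],r["centre"],at("wrist",r["centre"],.007)) for r in env.recognise("wrist",l)])
E
```

```text
clock: 4.2
tcp_pos: [0.3912, -0.114, 0.2487]
orientation: [0.001, -0.087, 0.996, -0.0]
wrist_force: [0.7, -0.4, -0.5]
finger_gap: 0.0853
grip_force: 0.0
clock: 5.2
tcp_pos: [0.5815, 0.3097, 0.2483]
orientation: [0.0, -0.087, 0.996, -0.0]
wrist_force: [1.7, -0.4, -0.5]
finger_gap: 0.0853
grip_force: 0.0
clock: 6.2
tcp_pos: [0.5803, 0.3075, 0.1772]
orientation: [-0.001, -0.67, 0.743, 0.0]
wrist_force: [0.4, 0.5, -0.3]
finger_gap: 0.0852
grip_force: 0.0
[ 3.65202493e-01  5.00415893e-01  1.52891500e-01  1.22534973e+00
 -8.10068875e-05 -1.10198105e+00]
[[-1.03426443e-01 -9.94635268e-01 -1.91183365e-03  5.80295327e-01]
 [-9.94636591e-01  1.03428152e-01 -8.17723869e-04  3.07502143e-01]
 [ 1.01107442e-03  1.81700544e-03 -9.99997838e-01  1.77236288e-01]
 [ 0.00000000e+00  0.00000000e+00  0.00000000e+00  1.00000000e+00]]
spatula_grip [(0.6, [325.3, 163.4], array([0.57565862, 0.28492282, 0.007     ]))]
spatula_tip [(0.96, [324.2, 162.3], array([0.57693943, 0.28385521, 0.007     ]))]
spatula [(0.9, [325.7, 163.7], array([0.5756938 , 0.28547829, 0.007     ])), (0.5, [478.1, 112.3], array([0.42561556, 0.25139572, 0.007     ]))]
```

View pics/w1.png

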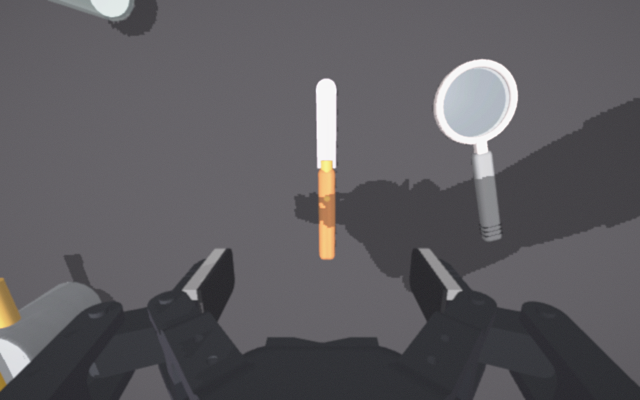

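The wrist view shows the spatula with its tip at (326,80), joint at (327,163) and handle end at (327,259). The magnifier lens is at (476,101) and its handle end at (490,238).

Run:
```python
from h import *
np.set_printoptions(precision=4,suppress=True)
T=tool()
B=at("wrist",(326,79),.007);J=at("wrist",(327,164),.007);A=at("wrist",(327,259),.010);u=(B-A)/np.linalg.norm(B-A);G=B-u*.105
print(B,J,A,"yaw",np.arctan2(u[1],u[0]),np.linalg.norm((B-A)[:2]),"grip",G,"toolyaw",np.arctan2(T[1,0],T[0,0]))
print("tool delta",T[:3,:3].T@(G-T[:3,3]))
L=at("wrist",(476,101),.010);H=at("wrist",(490,238),.010);v=(L-H)/np.linalg.norm(L-H);print("mag",L,H,"grip",L-v*.075,np.arctan2(v[1],v[0]))
```

```text
[0.5675 0.2067 0.007 ] [0.5744 0.2859 0.007 ] [0.5848 0.3892 0.01  ] yaw -1.6652982473275868 0.18339045553620412 grip [0.5774 0.3112 0.0087] toolyaw -1.6744879104522001
tool delta [-0.0029  0.0043  0.1701]
mag [0.4295 0.2408 0.01  ] [0.4092 0.3827 0.01  ] grip [0.4189 0.315  0.01  ] -1.4287068817525288
```

```bash
python3 -m pendant '[[1,-0.003,0.003,0.04,-0.009],[1,0,0,0.05,0],[1,0,0,0.04,0],[0,0,0,0.02,0],[-0.3,0,0,0.007,0],[-0.3,0,0,0,0]]' 60 && python3 -m pendant '[[-1,0,0,0,0],[-1,0,0,0,0],[-1,0,0,0,0],[-1,0,0,0,0],[-1,0,0,0,0]]' 100
```

```text
clock: 7.15
tcp_pos: [0.5786, 0.3111, 0.0217]
orientation: [0.0, -0.673, 0.739, -0.0]
wrist_force: [-0.0, 0.2, 0.2]
finger_gap: 0.0323
grip_force: 0.0
clock: 7.78
tcp_pos: [0.5793, 0.3115, 0.0231]
orientation: [0.001, -0.674, 0.739, -0.001]
wrist_force: [-1.1, -0.7, 5.9]
finger_gap: 0.0131
grip_force: 98.8
```

```bash
python3 -m pendant '[[-1,0,0,-0.02,0],[-1,0,0,-0.04,0],[-1,0,0,-0.04,0],[-1,0,0,0,0]]'
python3 - <<'E'
from h import *
w=env.read_camera("wrist");s=env.read_camera("scene")
a=w[:,:,::-1][0:400,160:480];b=cv2.resize(s[220:340,340:460][:,:,::-1],(400,400),interpolation=cv2.INTER_CUBIC)
cv2.imwrite("pics/g1.png",np.hstack([a,b]))
E
```

```text
clock: 8.28
tcp_pos: [0.5808, 0.3121, 0.1258]
orientation: [0.004, -0.674, 0.739, -0.002]
wrist_force: [0.7, -0.7, -1.0]
finger_gap: 0.0136
grip_force: 98.0
```

View pics/g1.png

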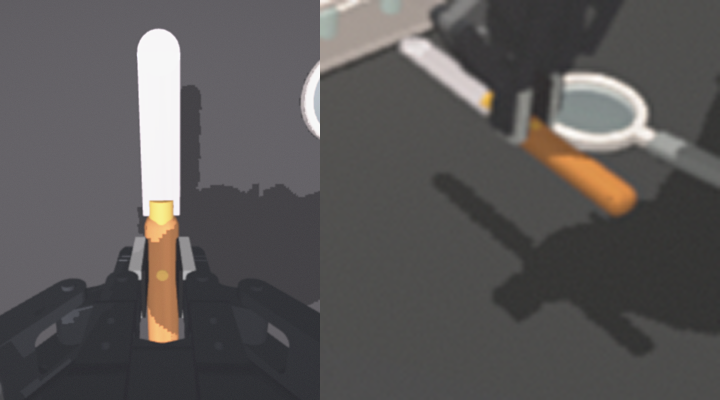

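Gripped squarely: blade forward with tip at px (318,28), handle between the pads, roughly level.

Run:
```python
from h import *
np.set_printoptions(precision=4,suppress=True)
T=tool();print(T)
for n,p in(("tip",(318,28)),("joint",(320,215))):
  o,d=ray("wrist",p);Ti=np.linalg.inv(T);o=Ti[:3,:3]@o+Ti[:3,3];d=Ti[:3,:3]@d
  for z in(.004,.008,.012,.016,.02):print(n,o+d*(z-o[2])/d[2])
c=np.array([.4806,-.2683,0]);ex=np.array([np.cos(.0675),np.sin(.0675),0]);ey=np.array([-ex[1],ex[0],0])
N=c+ey*.052+[0,0,.028];print("notch",N,"hinge",c-ey*.052,"ey",ey)
```

```text
[[-0.0925 -0.9957  0.0009  0.5784]
 [-0.9957  0.0925  0.0003  0.3111]
 [-0.0003 -0.0009 -1.      0.1215]
 [ 0.      0.      0.      1.    ]]
tip [ 0.1033 -0.0022  0.004 ]
tip [ 0.1043 -0.0022  0.008 ]
tip [ 0.1052 -0.0023  0.012 ]
tip [ 0.1062 -0.0023  0.016 ]
tip [ 0.1072 -0.0024  0.02  ]
joint [ 0.0267 -0.0016  0.004 ]
joint [ 0.0253 -0.0016  0.008 ]
joint [ 0.0239 -0.0016  0.012 ]
joint [ 0.0225 -0.0017  0.016 ]
joint [ 0.0211 -0.0017  0.02  ]
notch [ 0.4771 -0.2164  0.028 ] hinge [ 0.4841 -0.3202  0.    ] ey [-0.0674  0.9977  0.    ]
```

```bash
python3 -m pendant '[[-1,0,0,-0.05,0],[-1,0,0,-0.04,0],[-1,0.05,0.0095,0,0],[-1,0.05,0.0095,0,0],[-1,0.05,0.0095,0,0],[-1,0.05,0.0095,0,0],[-1,0.05,0.0095,0,0],[-1,0.05,0.0095,0,0]]' && python3 -m pendant '[[-1,0.05,0.0095,0,0],[-1,0.05,0.0095,0,0],[-1,0,0,0,-0.16],[-1,0,0,0,0],[-1,0,0,0,0]]'
python3 - <<'E'
from h import *
np.set_printoptions(precision=4,suppress=True)
T=tool();print(T,env.get_state()["joint_pos"])
w=env.read_camera("wrist")[:,:,::-1];cv2.imwrite("pics/n1.png",w)
N=np.array([0.4771,-0.2164,.028]);print("notch px",proj("wrist",N),"lid front edge ends",[proj("wrist",N+[s*.08*.9977,s*.08*.0674,.014]) for s in(-1,1)])
print("rack",[(at("top",p,z)) for p in[(309,162),(300,252)] for z in(.04,.07)])
print([(r["score"],r["centre"]) for r in env.recognise("wrist","case_notch")])
E
```

```text
clock: 9.38
tcp_pos: [0.4921, 0.0163, 0.2095]
orientation: [-0.001, -0.674, 0.739, 0.001]
wrist_force: [0.9, -0.1, 0.6]
finger_gap: 0.0137
grip_force: 98.1
clock: 10.0
tcp_pos: [0.4651, -0.0797, 0.2104]
orientation: [0.0, 0.73, -0.684, -0.001]
wrist_force: [-0.8, 0.3, -1.2]
finger_gap: 0.0138
grip_force: 98.0
[[ 0.0655 -0.9979 -0.0016  0.4651]
 [-0.9979 -0.0655  0.0005 -0.0797]
 [-0.0006  0.0016 -1.      0.2104]
 [ 0.      0.      0.      1.    ]] [-0.34    0.1322 -0.28    1.1604 -0.     -1.9763]
notch px [319.1163  39.7642] lid front edge ends [array([409.229 ,  35.9117]), array([228.734 ,  36.1504])]
rack [array([0.6317, 0.0242, 0.04  ]), array([0.6238, 0.0235, 0.07  ]), array([0.4194, 0.0395, 0.04  ]), array([0.4187, 0.0383, 0.07  ])]
[(0.64, [315.7, 20.0])]
```

View pics/n1.png

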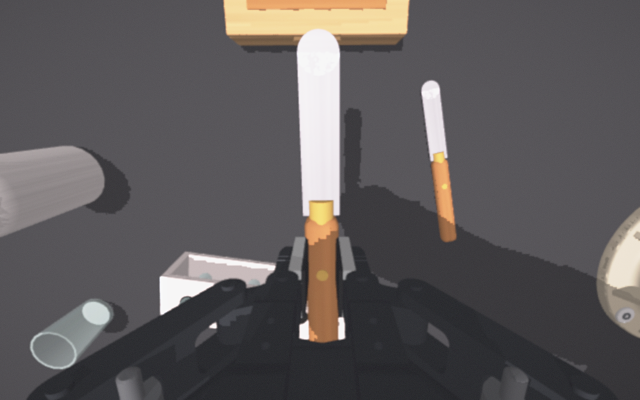

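Lid front edge corners at (226,36) and (407,37) match the prediction within 2 px, and the blade is centred on the notch. Descending.

```bash
python3 -m pendant '[[-1,0,0,0.05,0],[-1,0,0,0.05,0],[-1,0,0,0.04,0],[-1,0,0,0.02,0],[-1,0,0,0.008,0],[-1,0,0,0,0]]'
python3 - <<'E'
from h import *
np.set_printoptions(precision=4,suppress=True)
T=tool();print(T)
w=env.read_camera("wrist")[:,:,::-1];s=env.read_camera("scene")[:,:,::-1]
print("notch px scene",proj("scene",[0.4771,-0.2164,.028]),"tip exp",proj("scene",(T@[.106,-.002,.015,1])[:3]))
cv2.imwrite("pics/n2.png",np.hstack([w[0:300,200:440],cv2.resize(s[140:215,235:375],(560,300),interpolation=cv2.INTER_CUBIC)]))
E
```

```text
clock: 10.85
tcp_pos: [0.4656, -0.0799, 0.0433]
orientation: [0.0, 0.731, -0.683, -0.0]
wrist_force: [-0.3, 0.4, -0.7]
finger_gap: 0.0134
grip_force: 98.0
[[ 0.0677 -0.9977 -0.0004  0.4656]
 [-0.9977 -0.0677 -0.     -0.0799]
 [-0.      0.0004 -1.      0.0433]
 [ 0.      0.      0.      1.    ]]
notch px scene [290.4931 179.1613] tip exp [297.0567 182.6108]
```

View pics/n2.png

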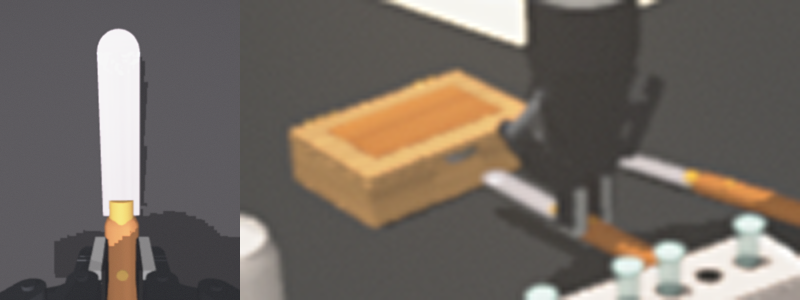

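The notch sits at scene px (291,179) as predicted, and the blade is in line with it, perhaps slightly low. I'll raise 1.5 mm and insert gently.

```bash
python3 -m pendant '[[-1,0,0,-0.0015,0],[-1,0.015,0,0,0],[-1,0.01,0,0,0],[-1,0.006,0,0,0],[-1,0,0,0,0]]' && python3 -m pendant '[[-1,0.006,0,0,0],[-1,0.005,0,0,0],[-1,0.002,0,0,0],[-1,0,0,0,0]]'
```

```text
clock: 11.58
tcp_pos: [0.4676, -0.1119, 0.0447]
orientation: [0.0, 0.73, -0.683, -0.0]
wrist_force: [-0.1, 0.3, -0.5]
finger_gap: 0.0137
grip_force: 98.0
clock: 12.08
tcp_pos: [0.4685, -0.1242, 0.0448]
orientation: [-0.0, 0.73, -0.683, 0.0]
wrist_force: [0.7, -0.1, -0.9]
finger_gap: 0.0135
grip_force: 98.0
```

```bash
python3 -m pendant '[[-1,0.0014,0,-0.0186,0],[-1,0.004,0,-0.0152,0],[-1,0.0067,0,-0.0142,0],[-1,0.009,0,-0.0129,0],[-1,0,0,0,0]]'
python3 - <<'E'
from h import *
s=env.read_camera("scene")[:,:,::-1];w=env.read_camera("wrist")[:,:,::-1]
cv2.imwrite("pics/l1.png",np.hstack([w[0:300,200:440],cv2.resize(s[120:210,235:375],(467,300),interpolation=cv2.INTER_CUBIC)]))
E
```

```text
clock: 12.7
tcp_pos: [0.471, -0.1464, 0.1068]
orientation: [-0.0, 0.73, -0.683, 0.001]
wrist_force: [0.4, -0.2, -1.6]
finger_gap: 0.0136
grip_force: 98.1
```

View pics/l1.png

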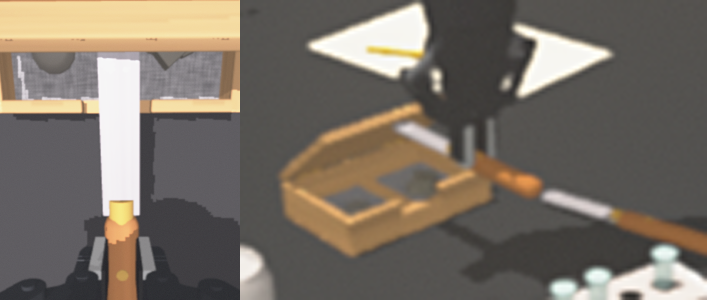

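The lid is riding on the blade at about 40°. The wrist view shows the round pebble at about (254,62) in the left (+x) well and the angular crystal at about (370,60) in the right (−x) well. Continuing the arc.

```bash
python3 -m pendant '[[-1,0.011,0,-0.011,0],[-1,0.0129,0,-0.009,0],[-1,0.0142,0,-0.0067,0],[-1,0.0152,0,-0.004,0],[-1,0.0156,0,-0.0014,0],[-1,0.012,0,0.0005,0],[-1,0.0113,0,0,0],[-1,0,0,0,0]]'
python3 - <<'E'
from h import *
s=env.read_camera("scene")[:,:,::-1];w=env.read_camera("wrist")[:,:,::-1]
cv2.imwrite("pics/l2.png",np.hstack([w[0:300,160:480],cv2.resize(s[120:210,235:375],(467,300),interpolation=cv2.INTER_CUBIC)]))
E
```

```text
clock: 13.8
tcp_pos: [0.4761, -0.2379, 0.137]
orientation: [0.0, 0.73, -0.683, -0.0]
wrist_force: [-0.6, 0.3, -0.3]
finger_gap: 0.0132
grip_force: 98.1
```

View pics/l2.png

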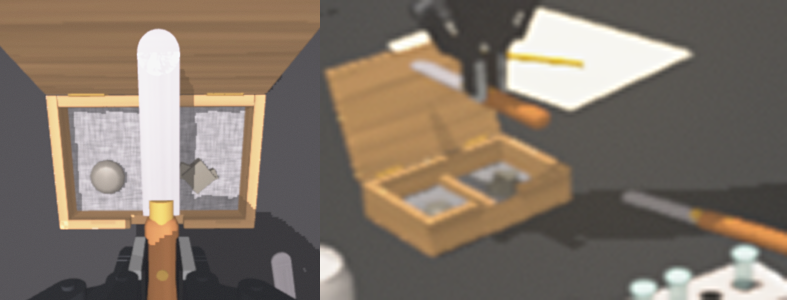

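The lid stands fully open, leaning back at its stop; pebble at (268,176) left, crystal at (360,176) right. Retracting and measuring the crystal.

```bash
python3 -m pendant '[[-1,-0.04,0,0,0],[-1,-0.04,0,-0.03,0],[-1,-0.02,0,-0.05,0],[-1,0,0,0,0],[-1,0,0,0,0]]'
python3 - <<'E'
from h import *
np.set_printoptions(precision=4,suppress=True)
T=tool()
w=env.read_camera("wrist")[:,:,::-1];cv2.imwrite("pics/c1.png",w)
for l,z in(("crystal",.018),("crystal_mid",.018),("pebble",.016),("case_notch",.028)):print(l,[(r["score"],r["centre"],at("wrist",r["centre"],z)) for r in env.recognise("wrist",l)])
t=env.read_camera("top")
for l,z in(("crystal",.018),("pebble",.016)):print("top",l,[(r["score"],r["centre"],at("top",r["centre"],z)) for r in env.recognise("top",l)])
c=np.array([.4806,-.2683]);ex=np.array([np.cos(.0675),np.sin(.0675)]);print("well -x centre",c-.038*ex,T)
E
```

```text
clock: 14.52
tcp_pos: [0.4694, -0.137, 0.2171]
orientation: [0.0, 0.731, -0.683, 0.0]
wrist_force: [-1.0, -0.9, -0.6]
finger_gap: 0.0138
grip_force: 98.1
crystal [(0.83, [350.9, 55.4], array([ 0.4484, -0.2654,  0.018 ]))]
crystal_mid [(0.8, [353.3, 59.4], array([ 0.4455, -0.262 ,  0.018 ]))]
pebble [(0.6, [277.4, 63.6], array([ 0.5209, -0.2535,  0.016 ]))]
case_notch [(0.85, [324.2, 29.7], array([ 0.4762, -0.2842,  0.028 ]))]
top crystal [(0.7, [269.9, 113.7], array([0.7588, 0.125 , 0.018 ]))]
top pebble [(0.3, [214.4, 249.5], array([0.4216, 0.2415, 0.016 ]))]
well -x centre [ 0.4427 -0.2709] [[ 0.0683 -0.9977  0.0003  0.4694]
 [-0.9977 -0.0683 -0.0003 -0.137 ]
 [ 0.0003 -0.0003 -1.      0.2171]
 [ 0.      0.      0.      1.    ]]
```

View pics/c1.png

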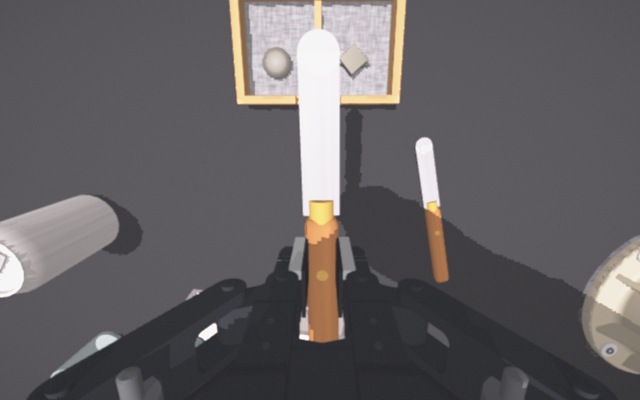

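Crystal at px (354,59), pebble at (277,63), lid still open. Carrying the spatula back to its first place to lay it down.

```bash
python3 -m pendant '[[-1,-0.0549,-0.0174,0,0],[-1,-0.0549,-0.0174,0,0],[-1,-0.0549,-0.0174,0,0],[-1,-0.0549,-0.0174,0,0],[-1,-0.0549,-0.0174,0,0],[-1,-0.0549,-0.0174,0,0],[-1,-0.0549,-0.0174,0,0],[-1,-0.0549,-0.0174,0,0]]' && python3 -m pendant '[[-1,0,0,0.05,0],[-1,0,0,0.05,0],[-1,0,0,0.05,0],[-1,0,0,0.03,0],[-1,0,0,0.006,0],[-1,0,0,0,0],[-1,0,0,0,0]]'
```

```text
clock: 15.92
tcp_pos: [0.5791, 0.3119, 0.2169]
orientation: [0.0, 0.73, -0.683, 0.0]
wrist_force: [1.1, 0.7, -0.4]
finger_gap: 0.0138
grip_force: 98.1
clock: 16.8
tcp_pos: [0.5802, 0.3107, 0.0333]
orientation: [-0.002, 0.73, -0.683, 0.001]
wrist_force: [-0.0, 0.1, -0.5]
finger_gap: 0.0136
grip_force: 98.1
```

```bash
python3 -m pendant '[[-1,0,0,0.005,0],[-1,0,0,0.003,0],[-1,0,0,0.001,0],[-1,0,0,0,0]]' && python3 -m pendant '[[-0.6,0,0,0,0],[-0.4,0,0,-0.001,0],[-0.3,0,0,-0.001,0],[-0.2,0,0,0,0],[-0.2,0,0,-0.02,0],[-0.2,0,0,-0.05,0],[0,0,0,-0.05,0],[1,0,0,-0.03,0]]'
python3 - <<'E'
from h import *
np.set_printoptions(precision=4,suppress=True)
T=tool();env.read_camera("wrist")
for l,z in(("spatula",.007),("magnifier",.006),("magnifier_lens",.006)):print(l,[(r["score"],r["centre"],at("wrist",r["centre"],z)) for r in env.recognise("wrist",l)])
print(T)
E
```

```text
clock: 17.3
tcp_pos: [0.5789, 0.3102, 0.0231]
orientation: [-0.0, 0.731, -0.683, 0.0]
wrist_force: [-0.6, -0.4, 5.2]
finger_gap: 0.0136
grip_force: 98.9
clock: 18.3
tcp_pos: [0.5796, 0.3106, 0.1774]
orientation: [-0.002, 0.731, -0.683, 0.001]
wrist_force: [0.1, -0.5, 0.1]
finger_gap: 0.0596
grip_force: 0.0
spatula [(0.61, [323.2, 162.5], array([0.5829, 0.2874, 0.007 ]))]
magnifier [(0.72, [482.3, 136.5], array([0.4288, 0.2507, 0.006 ]))]
magnifier_lens [(0.7, [483.8, 141.2], array([0.4255, 0.2544, 0.006 ]))]
[[ 0.0673 -0.9977  0.0034  0.5796]
 [-0.9977 -0.0673  0.0012  0.3106]
 [-0.001  -0.0035 -1.      0.1774]
 [ 0.      0.      0.      1.    ]]
```

```bash
python3 -m pendant '[[1,-0.005,0.054,0,0],[1,-0.005,0.054,0,0],[1,-0.006,0.053,0,0],[1,0,0,0,-0.083],[1,0,0,0,0],[1,0,0,0,0]]'
python3 - <<'E'
from h import *
np.set_printoptions(precision=4,suppress=True)
T=tool();w=env.read_camera("wrist");cv2.imwrite("pics/m1.png",w[:,:,::-1])
g=w.min(2);m=(g[:240]>170).astype(np.uint8);n,l,s,c=cv2.connectedComponentsWithStats(m)
for k in range(1,n):
    if s[k,4]>150:
        print(s[k],c[k]);p=np.argwhere(l==k)[:,::-1].astype(np.float32);(x,y),r=cv2.minEnclosingCircle(p);print("circ",x,y,r)
# profile along rows for handle: grey pixels >bg near column 320
for r in range(110,260,15):
    row=w[r,250:390].astype(int).mean(1);print(r,[int(v) for v in row[::7]])
E
```

```text
clock: 19.25
tcp_pos: [0.4172, 0.3151, 0.1734]
orientation: [0.001, 0.758, -0.653, -0.0]
wrist_force: [0.9, -0.3, 0.0]
finger_gap: 0.0856
grip_force: 0.0
[ 140   39   27   97 1852] [153.0248  84.9957]
circ 156.0 87.0 49.03070068359375
[ 281   67   82  139 6277] [321.8396 117.8807]
circ 321.5 135.95652770996094 69.26229095458984
110 [104, 102, 102, 102, 102, 247, 203, 207, 207, 206, 205, 202, 200, 195, 192, 216, 211, 104, 104, 103]
125 [103, 103, 102, 103, 103, 249, 221, 198, 199, 198, 198, 196, 193, 191, 187, 247, 99, 104, 102, 104]
140 [103, 103, 103, 102, 104, 102, 104, 247, 220, 191, 190, 189, 188, 248, 245, 104, 104, 104, 104, 104]
155 [103, 104, 104, 103, 103, 103, 103, 104, 103, 104, 247, 249, 102, 102, 103, 103, 104, 103, 104, 103]
170 [104, 102, 103, 104, 104, 104, 104, 104, 104, 115, 227, 224, 102, 104, 104, 104, 104, 104, 103, 104]
185 [104, 102, 103, 104, 104, 104, 104, 104, 103, 106, 226, 223, 101, 102, 103, 103, 103, 103, 103, 104]
200 [104, 102, 103, 103, 104, 105, 104, 103, 85, 103, 224, 222, 102, 103, 71, 71, 71, 71, 69, 71]
215 [102, 103, 103, 103, 104, 104, 69, 69, 70, 69, 143, 141, 72, 70, 70, 70, 70, 70, 69, 70]
230 [103, 104, 104, 101, 104, 104, 99, 69, 70, 93, 142, 141, 70, 70, 70, 72, 70, 70, 71, 71]
245 [104, 103, 103, 102, 102, 102, 103, 104, 104, 102, 220, 217, 97, 70, 70, 71, 71, 70, 70, 69]
```

Run:
```python
from h import *
np.set_printoptions(precision=4,suppress=True)
T=tool();w=cv2.imread("pics/m1.png").astype(int);b=w.mean(2)
P=[]
for r in range(165,262,6):
    # handle: brighter than both shadow(70) and bg(104)
    c=np.where((b[r,290:360]>125))[0]+290
    if len(c)>5:P.append((r,c.min(),c.max()))
print(P)
m=(w.min(2)>170)
rows=[(r,np.where(m[r,270:360])[0].min()+270,np.where(m[r,270:360])[0].max()+270) for r in range(75,130,6)];print(rows)
pts=np.array([(c,r) for r,a,d in rows for c in(a,d)],np.float32);A=np.c_[2*pts,np.ones(len(pts))];s=np.linalg.lstsq(A,(pts**2).sum(1),rcond=None)[0];print("c",s[:2])
L=at("wrist",s[:2],.009);q=np.array([at("wrist",((a+d)/2,r),.010)[:2] for r,a,d in P if r<215 or r>240])
f=np.polyfit(q[:,1],q[:,0],1);print("L",L,"handle x=f(y)",f,"at lens y",np.polyval(f,L[1]))
h=q[-1]; v=L[:2]-h;v/=np.linalg.norm(v);G=L[:2]-.075*v;print("G",G,"yaw",np.arctan2(v[1],v[0]),"tool yaw",np.arctan2(T[1,0],T[0,0]),"delta tool",T[:2,:2].T@(G-T[:2,3]))
```

```text
[(165, np.int64(314), np.int64(331)), (171, np.int64(314), np.int64(331)), (177, np.int64(314), np.int64(331)), (183, np.int64(314), np.int64(331)), (189, np.int64(314), np.int64(332)), (195, np.int64(314), np.int64(331)), (201, np.int64(315), np.int64(332)), (207, np.int64(316), np.int64(331)), (213, np.int64(316), np.int64(331)), (219, np.int64(315), np.int64(331)), (225, np.int64(317), np.int64(331)), (231, np.int64(316), np.int64(331)), (237, np.int64(317), np.int64(329)), (243, np.int64(317), np.int64(331)), (249, np.int64(316), np.int64(332))]
[(75, np.int64(298), np.int64(346)), (81, np.int64(292), np.int64(352)), (87, np.int64(287), np.int64(356)), (93, np.int64(284), np.int64(359)), (99, np.int64(282), np.int64(359)), (105, np.int64(282), np.int64(359)), (111, np.int64(281), np.int64(359)), (117, np.int64(282), np.int64(359)), (123, np.int64(283), np.int64(359)), (129, np.int64(286), np.int64(357))]
c [320.986  107.9386]
L [0.4297 0.2396 0.009 ] handle x=f(y) [-0.1713  0.4705] at lens y 0.4294955951143109
G [0.417  0.3135] yaw -1.4009227969597706 tool yaw -1.4220548360858407 delta tool [0.0015 0.0007]
```

```bash
python3 -m pendant '[[1,0.0015,0.0005,0.05,-0.021],[1,0,0,0.05,0],[0.5,0,0,0.035,0],[0,0,0,0.012,0],[-0.3,0,0,0.004,0],[-0.3,0,0,0,0]]' 60 && python3 -m pendant '[[-1,0,0,0,0],[-1,0,0,0,0],[-1,0,0,0,0],[-1,0,0,0,0],[-1,0,0,0,0]]' 100
```

```text
clock: 20.05
tcp_pos: [0.4178, 0.3142, 0.0242]
orientation: [-0.001, 0.765, -0.644, 0.0]
wrist_force: [-0.1, -0.6, 0.5]
finger_gap: 0.0295
grip_force: 0.0
clock: 20.68
tcp_pos: [0.4178, 0.3143, 0.0251]
orientation: [-0.001, 0.765, -0.644, 0.001]
wrist_force: [-1.2, -0.9, 5.1]
finger_gap: 0.0136
grip_force: 98.0
```

```bash
python3 -m pendant '[[-0.5,0,0,0,0],[-0.3,0,0,0,0],[-0.3,0,0,0.003,0],[-0.3,0,0,0.003,0],[-0.3,0,0,0,0],[-0.3,0,0,0,0]]' && python3 -m pendant '[[-1,0,0,0,0],[-1,0,0,0,0],[-1,0,0,0,0],[-1,0,0,0,0]]' 100
```

```text
clock: 21.42
tcp_pos: [0.4166, 0.3136, 0.0171]
orientation: [0.0, 0.765, -0.644, -0.0]
wrist_force: [-0.2, 0.5, 0.2]
finger_gap: 0.0297
grip_force: 0.0
clock: 21.92
tcp_pos: [0.4169, 0.3138, 0.0177]
orientation: [-0.0, 0.765, -0.644, 0.0]
wrist_force: [-1.3, -0.9, 5.4]
finger_gap: 0.0148
grip_force: 98.8
```

```bash
python3 -m pendant '[[-1,0,0,-0.02,0],[-1,0,0,-0.05,0],[-1,0,0,-0.05,0],[-1,0,0,-0.06,0],[-1,0,0,0,0]]'
cat > lens.py <<'E'
from h import *
def lens():
    w=env.read_camera("wrist");m=(w.min(2)>150).astype(np.uint8);m[260:]=0
    n,l,s,c=cv2.connectedComponentsWithStats(m);k=1+s[1:,4].argmax();p=(l==k).astype(np.uint8)
    cs=max(cv2.findContours(p,cv2.RETR_EXTERNAL,cv2.CHAIN_APPROX_NONE)[0],key=len)[:,0].astype(np.float64)
    e=cs[cs[:,1]<cs[:,1].min()+0.62*np.ptp(cs[:,0])]
    # fit 3D circle r=.037 in tool frame: centre x,y,z, pitch a(about y), roll b(about x)
    cc=cal("wrist");K=np.array(cc["K"]);Ti=np.linalg.inv(np.array(cc["tool_from_camera"]))
    from scipy.optimize import least_squares
    from scipy.spatial import cKDTree
    t=np.linspace(0,2*np.pi,360)
    def px(q):
        out=[]
        for dz in(-.006,.006):
            P=np.c_[.037*np.cos(t),.037*np.sin(t),0*t+dz]
            from scipy.spatial.transform import Rotation as R
            P=R.from_euler("yx",q[3:5]).apply(P)+q[:3];C=P@Ti[:3,:3].T+Ti[:3,3];u=C@K.T;out.append(u[:,:2]/u[:,2:])
        h=cv2.convexHull(np.vstack(out).astype(np.float32))[:,0]
        return cv2.approxPolyDP(h,0,True).reshape(-1,2)
    def f(q):
        h=px(q).astype(np.float32).reshape(-1,1,2)
        return np.r_[[cv2.pointPolygonTest(h,(float(a),float(b)),True) for a,b in e[::2]],(q[4])*30,(q[3])*3]
    s=least_squares(f,[.075,0,.012,0,0],diff_step=1e-3,x_scale=[.01,.01,.01,.1,.1]);return s.x,np.abs(s.fun).mean(),len(e)
E
python3 - <<'E'
from lens import *
np.set_printoptions(precision=4,suppress=True)
print(tool());print(lens())
E
```

```text
clock: 22.55
tcp_pos: [0.4194, 0.3153, 0.2021]
orientation: [-0.004, 0.765, -0.644, 0.002]
wrist_force: [1.3, -1.0, -1.8]
finger_gap: 0.0151
grip_force: 98.2
[[ 0.1707 -0.9853  0.0084  0.4194]
 [-0.9853 -0.1707  0.0045  0.3153]
 [-0.003  -0.009  -1.      0.2021]
 [ 0.      0.      0.      1.    ]]
(array([ 0.0729, -0.0004,  0.0133, -0.0003, -0.0004]), np.float64(0.2592851751639428), 286)
```

```bash
python3 -m pendant '[[-1,0.0502,-0.0018,0,0],[-1,0.0502,-0.0018,0,0],[-1,0.0502,-0.0018,0,0],[-1,0.0502,-0.0018,0,0],[-1,0.0502,-0.0018,0,0],[-1,0.0502,-0.0018,0,0],[-1,0.0502,-0.0018,0,0],[-1,0.0502,-0.0018,0,0]]' && python3 -m pendant '[[-1,0.0502,-0.0018,0,0],[-1,0.0502,-0.0018,0,0],[-1,0,0,0,0],[-1,0,0,0,0]]'
python3 - <<'E'
from lens import *
np.set_printoptions(precision=4,suppress=True)
T=tool();w=env.read_camera("wrist");cv2.imwrite("pics/cr.png",w[:,:,::-1]);print(T)
for l,z in(("crystal",.018),("crystal_mid",.018),("pebble",.016)):print(l,[(r["score"],r["centre"],at("wrist",r["centre"],z)) for r in env.recognise("wrist",l)])
N=np.array([0.447,-0.2635,.018]);u=proj("wrist",N);print("exp",u)
x,y=u.astype(int);g=cv2.cvtColor(w,cv2.COLOR_RGB2GRAY)
for r in range(y-24,y+28,3):print(r,' '.join("%3d"%v for v in g[r,x-36:x+39:3]))
print("lens",lens())
E
```

```text
clock: 23.6
tcp_pos: [0.4983, -0.0808, 0.1949]
orientation: [0.001, 0.765, -0.644, -0.002]
wrist_force: [1.0, 0.0, -0.6]
finger_gap: 0.0153
grip_force: 98.1
clock: 24.1
tcp_pos: [0.5188, -0.1772, 0.1952]
orientation: [0.0, 0.765, -0.644, -0.002]
wrist_force: [-0.7, 0.6, -1.2]
finger_gap: 0.0151
grip_force: 98.1
[[ 0.1699 -0.9855 -0.0036  0.5188]
 [-0.9855 -0.1699  0.0022 -0.1772]
 [-0.0028  0.0032 -1.      0.1952]
 [ 0.      0.      0.      1.    ]]
crystal [(0.26, [204.1, 333.6], array([0.6287, 0.0321, 0.018 ]))]
crystal_mid [(0.62, [416.0, 113.9], array([ 0.4407, -0.262 ,  0.018 ]))]
pebble []
exp [410.3668 111.4624]
87 235 237 227 226 226 219 164 225 244 247 244 230 197 184 178 190 195 191 190 180 184 183 185 185 180
90 237 238 227 231 227 225 188 215 241 247 245 233 199 193 180 185 191 182 177 173 176 180 183 185 188
93 237 237 226 230 226 225 198 202 239 247 245 235 197 189 174 177 187 181 178 173 181 187 196 190 186
96 237 237 227 228 221 226 202 181 236 247 246 238 197 203 191 187 186 180 179 183 177 183 200 199 168
99 237 236 225 226 225 228 207 179 236 247 246 238 168 163 18
[... 788 characters left out ...]
5 228 225 183 228 245 247 243 217 160 153 183 200 198 206 186 185 175 192 188 113 115
126 203 194 193 207 226 216 178 236 246 247 239 183 151 196 193 191 195 203 186 191 178 187 161 113 115
129 198 191 194 190 220 209 206 241 247 245 233 182 195 196 189 181 180 189 185 192 184 195 141 114 116
132 191 191 194 191 203 198 226 245 247 244 229 199 190 187 188 198 189 179 178 195 185 188 126 113 115
135 192 194 195 192 201 178 236 246 247 240 224 201 191 188 180 184 190 189 189 194 188 188 117 116 116
138 188 190 193 194 198 216 242 247 245 232 206 203 199 188 190 186 186 184 172 175 188 185 113 115 114
lens (array([ 0.0805,  0.0061, -0.0094, -0.8508,  0.1456]), np.float64(6.07682518398367), 422)
```

```bash
python3 -m pendant '[[-1,0,-0.05,0,0],[-1,0,0,0,0],[-1,0,0,0,0],[-1,0,0,0,0]]'
python3 - <<'E'
from lens import *
np.set_printoptions(precision=4,suppress=True)
T=tool();w=env.read_camera("wrist");cv2.imwrite("pics/cr2.png",w[:,:,::-1]);print(T)
for l,z in(("crystal",.018),("crystal_mid",.018)):print(l,[(r["score"],r["centre"],at("wrist",r["centre"],z)) for r in env.recognise("wrist",l)])
N=np.array([0.447,-0.2635,.018]);u=proj("wrist",N);print("exp",u)
x,y=u.astype(int);g=cv2.cvtColor(w,cv2.COLOR_RGB2GRAY)
for r in range(y-21,y+25,3):print(r,' '.join("%3d"%v for v in g[r,x-30:x+30:3]))
for px in [(x,y)]:print("m/px",at("wrist",(x+1,y),.018)-at("wrist",(x,y),.018),at("wrist",(x,y+1),.018)-at("wrist",(x,y),.018))
c1=cv2.cvtColor(cv2.imread("pics/c1.png"),cv2.COLOR_BGR2GRAY)
print("c1");
for r in range(36,84,3):print(r,' '.join("%3d"%v for v in c1[r,330:390:3]))
E
```

```text
clock: 24.85
tcp_pos: [0.5686, -0.169, 0.1975]
orientation: [0.0, 0.765, -0.644, -0.0]
wrist_force: [0.5, 0.4, -0.9]
finger_gap: 0.0152
grip_force: 98.4
[[ 0.1707 -0.9853 -0.0003  0.5686]
 [-0.9853 -0.1707 -0.0001 -0.169 ]
 [ 0.0001  0.0003 -1.      0.1975]
 [ 0.      0.      0.      1.    ]]
crystal [(0.96, [458.4, 112.9], array([ 0.4489, -0.2631,  0.018 ]))]
crystal_mid [(0.67, [457.9, 113.4], array([ 0.4493, -0.2626,  0.018 ]))]
exp [460.4413 112.8802]
91 214 193 190 188 183 176 178 167 176 185 191 188 178 182 184 185 173 167 172 176
94 212 194 184 183 177 171 171 157 174 182 188 186 172 175 182 177 174 169 173 181
97 209 191 173 182 176 178 193 174 171 183 190 196 187 182 179 172 173 182 172 178
100 195 182 176 191 183 185 189 170 177 184 163 143 149 175 182 180 182 184 174 181
103 195 181 182 183 173 112 163 171 164  91  95 144 151 174 189 184 179 180 177 187
106 200 182 189 184 115 113 167 167 138 117 153 152 151 151 171 178 175 180 169 173
109 199 178 178 150  92 162 165 115 144 153 152 151 151 150 156 182 185 185 182 179
112 193 193 188 101 129 165  97 155 152 153 150 151 150
[... 1388 characters left out ...]
 194 180 214 218 216 204 206 203 214
60 247 247 247 217 205 208 206 205 203 199 196 194 172 196 210 207 201 209 198 205
63 247 247 248 205 119 208 206 204 202 199 197 160 123 179 210 207 207 210 199 198
66 247 247 245 217 117 149 207 203 200 199 145  97 121 160 216 209 201 192 202 199
69 246 246 244 233 212 117 176 205 201 140 132 174 218 218 222 209 209 196 212 190
72 244 244 244 232 203 203  91 194 140 131 190 208 207 212 221 205 208 200 210 186
75 244 244 244 233 211 212 165 107 131 169 212 212 202 197 209 200 207 205 202 180
78 244 244 244 232 204 212 212 204 180 212 211 211 201 205 205 192 203 206 196 173
81 244 244 244 231 198 207 202 217 213 219 208 203 204 204 211 206 212 214 211 169
```

```bash
python3 -m pendant '[[-1,0,0.045,0,0],[-1,-0.001,0.045,0,0],[-1,0,0.045,0.01,0],[-1,0,0,0.04,0],[-1,0,0,0.035,0],[-1,0,0,0.02,0],[-1,0,0,0.01,0],[-1,0,0,0,0]]'
python3 - <<'E'
from lens import *
np.set_printoptions(precision=4,suppress=True)
T=tool();print(T, "lens at",(T@[.073,0,.0125,1])[:3]);w=env.read_camera("wrist");cv2.imwrite("pics/f.png",w[:,:,::-1])
print("lens px",proj("wrist",(T@[.073,0,.0125,1])[:3]),"crystal px exp",proj("wrist",[.448,-.263,.02]))
for l in("crystal","magnifier_lens"):print(l,[(r["score"],r["centre"]) for r in env.recognise("wrist",l)])
s=env.read_camera("scene")
for l in("case","magnifier_lens","crystal"):print("scene",l,[(r["score"],r["centre"]) for r in env.recognise("scene",l)])
print("scene exp lens",proj("scene",(T@[.073,0,.0125,1])[:3]))
g=cv2.cvtColor(w,cv2.COLOR_RGB2GRAY)
x,y=315,110
for r in range(40,170,6):print(r,' '.join("%3d"%v for v in g[r,255:390:6]))
E
```

```text
clock: 26.0
tcp_pos: [0.4359, -0.1913, 0.0822]
orientation: [0.0, 0.765, -0.644, -0.0]
wrist_force: [-0.7, -0.1, -0.8]
finger_gap: 0.0151
grip_force: 98.6
[[ 0.1703 -0.9854 -0.0005  0.4359]
 [-0.9854 -0.1703  0.0003 -0.1913]
 [-0.0003  0.0005 -1.      0.0822]
 [ 0.      0.      0.      1.    ]] lens at [ 0.4483 -0.2632  0.0697]
lens px [323.9852 111.122 ] crystal px exp [323.7426 112.2155]
crystal [(0.27, [200.1, 103.8])]
magnifier_lens [(0.88, [324.2, 118.4])]
scene case [(0.86, [271.6, 163.6])]
scene magnifier_lens [(0.76, [290.7, 161.3])]
scene crystal [(0.53, [289.8, 178.2])]
scene exp lens [289.088  158.7411]
40 189 239 247 240 199 140 206 232 227 227 228 228 227 224 226 231 212 170 188 234 246 241 191
46 231 247 237 183 190 224 227 230 229 233 229 229 227 228 230 223 222 222 198 162 226 246 238
52 245 241 190 197 198 228 230 232 227 232 231 227 230 227 230 227 222 224 223 210 163 236 246
58 246 209 187 232 202 227 230 229 228 232 229 223 230 230 226 231 227 226 223 225 205 182 243
64 231 143 238 226 210 228 227 231 228 231 229 229 236 203 221 226 223 227 222 221 224 189 224
70 
[... 923 characters left out ...]
 188 195 187 187 184 179 175
130 203 236 237 189 208 199 201 199 196 197 187 187 187 196 193 195 194 197 193 185 191 174 182
136 172 235 236 191 212 199 193 195 197 197 193 186 196 194 194 192 191 188 186 189 189 174 194
142 226 216 236 179 220 198 191 195 191 195 198 200 195 192 194 194 188 182 188 189 188 176 212
148 245 170 235 196 224 199 194 198 193 193 187 189 195 193 187 188 190 190 190 188 188 195 242
154 246 238 178 195 223 227 193 192 192 189 190 189 193 198 192 189 186 182 178 183 199 234 247
160 233 247 233 190 222 224 202 193 192 191 189 193 188 189 189 190 191 182 181 199 226 247 238
166 215 236 247 235 178 222 196 187 184 185 185 188 188 187 188 188 193 186 200 230 247 241 206
```

```bash
python3 -m pendant '[[-1,0,0,0.005,0],[-1,0,0,0.0015,0],[-1,0,0,0,0],[-1,0,0,0,0],[-1,0,0,0,0]]'
python3 - <<'E'
from lens import *
np.set_printoptions(precision=4,suppress=True)
T=tool();print("lens at",(T@[.073,0,.0125,1])[:3])
env.read_camera("scene")
for l in("spatula","magnifier_lens","tube_rack","beaker","drink_can"):print("scene",l,[(r["score"],r["centre"]) for r in env.recognise("scene",l)])
E
```

```text
clock: 26.98
tcp_pos: [0.4362, -0.1914, 0.0759]
orientation: [0.0, 0.765, -0.644, 0.0]
wrist_force: [0.1, -0.3, -1.4]
finger_gap: 0.0152
grip_force: 98.5
lens at [ 0.4487 -0.2633  0.0634]
scene spatula [(0.93, [396.5, 299.5]), (0.59, [357.7, 187.8])]
scene magnifier_lens []
scene tube_rack [(0.58, [332.5, 226.2])]
scene beaker [(0.69, [274.0, 271.4]), (0.48, [291.1, 164.5])]
scene drink_can [(0.98, [234.2, 222.4])]
```

All as planned; handing in.

```bash
python3 -c "
from workcell import env
print(env.hand_in())"
```

```text
the job is handed in; nothing more can be done
None
```

I handed the job in at about 27 s: the lid is open at its stop, the spatula is back on the bench, and the magnifier is held level over the cube crystal with about 3 cm of air (by my measurements). The rack, can and beaker showed no movement, but I had no picture views left to look at the final pose.

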